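Close a wax mould on its dowels and hold it pressed

ROBOT

A 7-joint arm with a two-finger parallel gripper is mounted at the origin on the work surface. World frame = base frame: x ahead of the robot, y to its left, z up, the work surface at z = 0. Lengths are in m, angles in rad, forces in N, time in s.
With the tool pointing down it reaches from about 0.425 to 0.925 m from the base axis. Payload 6.8 kg.
Tool frame: the origin (TCP) lies midway between the tips of the shut fingers; the grasp point (between the pads) lies 19 mm behind it; z points along the fingers, y is the line along which they close (so a half turn about z gives the same grasp; the last joint's range is limited). The gripper opens to 85 mm and grips with 20 to 120 N. Pads are 22 mm wide; open, the fingers measure 114 mm over their backs; the gripper's body (76 mm by 85 mm) begins 54 mm behind the grasp point. The pads swing forward as they close: fully open they stand 13 mm farther back than shut.
Start: joints at [1.094, 0.477, 0.022, 1.555, -0.011, 1.109, -0.083], TCP at [0.243, -0.63, 0.231] pointing down, gripper open.
Joint ranges: [-2.96, 2.96], [-0.34, 2.1], [-1.41, 1.46], [0.24, 2.44], [-1.37, 4.51], [0.17, 1.92], [-2.96, 2.96]. Speed limits (rad/s): [2.39, 2.39, 3.14, 3.14, 3.14, 3.14, 3.14].

INTERFACE

Orientations are given as a rotation vector (axis times angle).
In Python, from bench import r gives the robot as it stands. The module is installed in compiled form; this text tells all that it offers.
- The arm moves only by the tool apply_moves, never from a script. Its argument "rows" is a list of rows, each a list of 6 numbers: the shift along the tool's x, y, z scaled (see below), then the turn, a rotation vector about the tool's x, y, z scaled (see below). A call has 1 to 5 rows; each row is the pose to reach, as a shift and turn from the pose commanded when the call began, along the tool's axes at that moment; what a row does not reach only later rows make up. The controller multiplies each number of a shift by 0.25 m and each number of a turn by 90 degrees. A row lasts 1/8 s, in which the tool goes at most 62.5 mm and 10.7 degrees, less where a joint would pass 70% of its speed; a pose out of reach is approached as far as the arm can. A call with a number of a shift or a turn outside -1 to 1 is refused whole. A call with a gripper value outside its range is refused whole. "claw" is the opening, from 0 (shut) to 1 (fully open), set as the call begins (left out, the last holds). The fingers move at their own pace and stop on an object; "newtons" is the grip in N (left out, the last holds). Time passes only in rows, so rows that repeat a pose let the fingers close. It gives the time, the measured TCP pose, the force, the opening and the grip force at its end, in the units of the state.
- r.get_obs(): the state, without advancing time (a new reading comes with each control period).
- r.grab_frame(name): name is "scene" or "top" or "wrist"; returns a dict with "pixels" (400x640x3 uint8, red, green, blue), "intrinsics" (3x3 intrinsics, pixels), "dist" ([k1, k2, p1, p2, k3] as OpenCV has them; the pictures are not rectified), "eye" and "attitude" of the camera in the world. Camera axes: x right, y up, looking along -z (the intrinsics and any distortion apply to the point x, -y, -z); pixel columns grow to the right and rows downward; lengths in m; the calibration is good to about 2 mm. A picture is of the moment at which its call begins. There is no depth.
- r.hand_in(): hands the job in; it is judged then, once.
Trained networks look in a picture, given as the dict that the camera call returned (one of the last four; its "shot" number tells which), for a name from the list of things; names that differ only in an ending like _2 or _b are one class to them, and where a whole thing is asked for, a point or a joint stands for the part that bears it (a point fixed in the world has none). Each returns a list of dicts, best first, with "conf" (0 to 1); they miss things now and then, are a little off and sometimes report something else, mostly with a low value. They report only what shows in the picture. A call takes as long as a camera call. They do not tell look-alikes from the thing itself.
- r.search_frame(picture, thing): "rect" ([left, top, width, height] in pixels, round what is visible of it).
- r.outline_of(picture, thing): "pixels" (400x640 bool, what is visible of it) and "rect" ([left, top, width, height] in pixels, round what is visible of it).
- r.landmark_of(picture, thing): "point" ([column, row] in pixels: a listed point, or the origin of a listed thing).
The state is a dict: "clock": time; "joints": joint angles; "qvel": joint speeds; "tau": joint torques, N m; "tcp_pos": TCP position; "orientation": TCP orientation; "contact_force": force on the tool from outside, world axes, zero at the start; "moment": the same for the moment, N m; "grip_width": finger opening in m; "gripper_force": force on a finger pad.
Only numpy, scipy, OpenCV 4.12 (cv2) and the standard library are available. Lean on these libraries where they do the work, as an engineer would, in place of code of your own. Each camera call takes 0.05 s, during which the arm holds its last target. There are 200 camera calls.

TASK

At the jeweller's desk, swing the hasp of the wooden tray a quarter turn open, clear of the upper mould half lying under it, and leave it open. Take the upper half out by its rib, lower it onto the lower half so that both dowels enter their holes (spout over spout) and the faces close flush, then press the pair at least half-way down on its spring seat and finish while still holding it pressed there. Leave the other things on the desk where they are.

Things in the scene. Friction and masses are not known exactly. Their poses are not given: they have to be found in the camera images.
- upper_grip (a point): Centre of the rib of the upper mould half (loose aluminium, 0.24 kg). Plate 80 (x) x 50 (y) x 18 thick; on its middle a rib 30 (x) x 16 (y) x 32 high, pinched across y. Point: 34 above the plate's underside (the mould face), 16 above its top. z up. Spout, 20 wide, juts 8 beyond the +x end. It lies in the tray, underside 10 above the table, in a rim 5 high, x along the tray's x.
- big_hole (a point): Centre, on the underside, of the upper half's 12 mm through-hole, at x = -28 of the plate's middle; axes as the upper half's.
- small_hole (a point): Centre, on the underside, of the upper half's 9 mm through-hole, at x = +28 of the plate's middle, by the spout; axes as the upper half's.
- hasp (a joint): Angle of the swing hasp, rad. 0: closed, across the upper half's rib and in the catch; grows counter-clockwise seen from above (the knob leaves towards the tray's -y side); end stop 2.0. Turns level about an upright pin with slight friction (0.03 N m) and stays where it is left.
- hasp_pivot (a point): Hinge pin of the hasp on the fixed wooden tray (150 x 80, 10 thick), at the tray's x = +62, y = 0; 65 above the table (underside of the hasp). Axes are the tray's: x along its length away from the catch, z up. The catch, a steel C 80 high and open towards -y, stands at tray x = -62.
- hasp_knob (a point): Upright round knob on the hasp, 18 diameter, 34 high, 80 from the pin, from 70 to 104 above the table; point at 89 height. x: along the hasp towards the pin. The hasp is a dark steel strip 16 wide, 5 thick, reaching 124 from the pin.
- lower (a joint): How far the lower mould half is pushed down on its spring seat, m. 0: up; end stop 0.010. Besides the upper half's weight, about 2 N starts it, 8 N holds it half-way, 14 N at the stop; it springs back when let go.
- big_dowel (a point): Foot of the thick dowel, on the upper face of the lower mould half (46 above the table when up): 10 mm diameter, 16 high, top 6 tapered, at x = -28 of the block's middle. Block: aluminium 80 (x) x 50 (y) x 20, over a grey plate 120 x 90 x 12 fixed to the table. x points to the thin dowel, z up. A spout 20 wide juts 8 beyond the +x end.
- small_dowel (a point): Foot of the thin dowel, on the upper face of the lower half: 7 mm diameter, 16 high, top 6 tapered, at x = +28 of the block's middle, by the spout; axes as big_dowel.
- ring_box_mid (a point): Bystander, to be left alone: black ring box, 55 x 50 x 40 high. The point is its middle, half-way up.
- loupe_mid (a point): Bystander, to be left alone: black eye loupe, 34 across, 26 high. The point is its middle, half-way up.
- weight_mid (a point): Bystander, to be left alone: brass balance weight, 28 across, 38 high. The point is its middle, half-way up.
- bowl_mid (a point): Bystander, to be left alone: steel bowl, 90 across, 30 high. The point is its middle, half-way up.
- ring_cone_mid (a point): Bystander, to be left alone: white ceramic ring cone, 56 across the foot, 77 high. The point is its middle, half-way up.
- jar_mid (a point): Bystander, to be left alone: small amber glass jar, 56 across, 50 high. The point is its middle, half-way up.
- stone_tray_mid (a point): Bystander, to be left alone: dark wooden stone tray with four compartments, 100 x 75 x 18 high. The point is its middle, half-way up.
There are look-alikes about, which are no part of the job. What is shaped like the part that bears hasp but red is not meant.

How it is judged:
On the way, in this order (a step that is already met when the one before it is completed fails the run):
1. the hasp is swung at least 1.3 rad open while the upper half still lies in its tray (value of joint hasp above 1.3 rad and distance of upper_grip from where it was at the start of the episode below 0.02 m), for 0.2 s.
2. the upper half is on both dowels with the faces closed (distance between big_hole and big_dowel below 0.0025 m and distance between small_hole and small_dowel below 0.0025 m), for 0.2 s.
At the end, for the whole second after the job is handed in: Each hole lies within 2.5 mm of the foot of its dowel (faces closed), the lower half is down more than 5 of its 10 mm, the halves press on each other with over 5 N, the fingers (over 2 N) still on the upper half, which is at rest; the hasp is over 1.3 rad open (all of step 2 and value of joint lower above 0.005 m and contact force between upper and lower above 5 N and contact force between the fingers and upper above 2 N and value of joint hasp above 1.3 rad and linear speed of upper below 0.01 m/s); the arm keeps its last pose, push and grip.
It fails at once if a bystander is moved more than 30 mm (distance of any of ring_box_mid, loupe_mid, weight_mid, bowl_mid, ring_cone_mid, jar_mid, stone_tray_mid from where it was at the start of the episode above 0.03 m).
It also fails if it takes over 58 s, if anything falls off the work surface, if the arm or the gripper's body presses on something with over 40 N, if the wrist force passes 120 N, or if a joint passes its speed limit or range.

## Working session

There is one attempt and no reset: what is moved stays moved. The work goes in short steps, Python scripts to look and compute and a tool call to move; the robot and the scene stay as the last step left them, time stands still between calls to the robot, and variables do not carry over. Pictures are saved under pics/ and viewed, at most 10 in all, crops included, and the job is handed in when it is done.

Besides the shell and the picture viewer there is one more tool, called after "Call:" as name([rows], argument=value, ...), one row to a line, values as JSON. apply_moves: Moves the arm, as the interface text tells. Its arguments: {"type":"object","properties":{"rows":{"type":"array","items":{"type":"array","items":{"type":"number"}}},"claw":{"type":"number"},"newtons":{"type":"number"}},"required":["rows"]}

```bash
mkdir -p pics; cat > h.py <<'E'
import numpy as np, cv2
from scipy.spatial.transform import Rotation as R
from bench import r
def att(f):
    a=np.array(f["attitude"],float)
    return a if a.shape==(3,3) else R.from_rotvec(a).as_matrix()
def ray(f,p):
    u=cv2.undistortPoints(np.array([[p]],float),np.array(f["intrinsics"]),np.array(f["dist"]))[0,0]
    return np.array(f["eye"]),att(f)@np.array([u[0],-u[1],-1.])
def atz(f,p,z):
    e,d=ray(f,p); return e+d*(z-e[2])/d[2]
def proj(f,X):
    c=(np.array(X,float).reshape(-1,3)-np.array(f["eye"]))@att(f)
    return cv2.projectPoints(c*[1,-1,-1],np.zeros(3),np.zeros(3),np.array(f["intrinsics"]),np.array(f["dist"]))[0].reshape(-1,2)
def tri(L):
    A=np.zeros((3,3));b=np.zeros(3)
    for f,p in L:
        e,d=ray(f,p); d=d/np.linalg.norm(d); M=np.eye(3)-np.outer(d,d); A+=M;b+=M@e
    return np.linalg.solve(A,b)
def save(f,n,crop=None,s=1):
    im=cv2.cvtColor(f["pixels"],cv2.COLOR_RGB2BGR)
    if crop: x,y,w,h=crop; im=im[y:y+h,x:x+w]
    cv2.imwrite("pics/"+n,cv2.resize(im,None,fx=s,fy=s,interpolation=cv2.INTER_CUBIC))
E
python3 - <<'E'
from h import *
np.set_printoptions(precision=3,suppress=True)
o=r.get_obs(); print({k:np.round(v,3) for k,v in o.items()})
Z=dict(upper_grip=.044,big_hole=.01,small_hole=.01,hasp_pivot=.065,hasp_knob=.089,big_dowel=.046,small_dowel=.046,ring_box_mid=.02,loupe_mid=.013,weight_mid=.019,bowl_mid=.015,ring_cone_mid=.038,jar_mid=.025,stone_tray_mid=.009)
for c in["top","scene"]:
    f=r.grab_frame(c); save(f,c+"0.png"); print(c,f["eye"],f["attitude"])
    for n,z in Z.items():
        for q in r.landmark_of(f,n)[:3]:
            print(c,n,round(q["conf"],2),np.round(q["point"],1),atz(f,q["point"],z)[:2])
E
```

```text
{'clock': np.float64(0.0), 'joints': array([ 1.094,  0.478,  0.022,  1.556, -0.012,  1.109, -0.083]), 'qvel': array([ 0.002,  0.001,  0.002,  0.001, -0.001, -0.   , -0.001]), 'tau': array([  0.   , -59.644,   1.607, -28.12 ,   0.012,   0.009,  -0.   ]), 'tcp_pos': array([ 0.243, -0.629,  0.23 ]), 'orientation': array([-3.087, -0.576,  0.001]), 'contact_force': array([ 0.138,  0.774, -0.078]), 'moment': array([-0.038, -0.036,  0.011]), 'gripper_force': np.float64(0.0), 'grip_width': np.float64(0.085)}
top [ 0.314 -0.005  1.31 ] [ 0.143 -0.151 -1.538]
top upper_grip 0.65 [384.2 228.6] [ 0.494 -0.191]
top upper_grip 0.6 [383.6 222.7] [ 0.51  -0.189]
top big_hole 0.74 [378.3 237. ] [ 0.476 -0.18 ]
top small_hole 0.74 [379.6 215.2] [ 0.536 -0.183]
top hasp_pivot 0.9 [385.1 204.2] [ 0.556 -0.19 ]
top hasp_pivot 0.57 [426.1 276.4] [ 0.371 -0.295]
top hasp_knob 0.66 [418.5 306.6] [ 0.295 -0.27 ]
top hasp_knob 0.61 [385.9 229.1] [ 0.487 -0.188]
top hasp_knob 0.54 [383.3 202.4] [ 0.556 -0.182]
top big_dowel 0.88 [228.1 219.3] [0.507 0.222]
top big_dowel 0.41 [309.2 214.1] [0.527 0.009]
top big
[... 912 characters left out ...]
2.8 182.3] [ 0.57  -0.182]
scene hasp_pivot 0.72 [295.4 138.1] [ 0.374 -0.282]
scene hasp_knob 0.77 [297.3 164.3] [ 0.494 -0.179]
scene hasp_knob 0.58 [311.  121.9] [ 0.29  -0.273]
scene big_dowel 0.81 [397.4 228.8] [0.503 0.218]
scene small_dowel 0.74 [237.4 159.7] [ 0.566 -0.393]
scene ring_box_mid 0.66 [315.7 227. ] [ 0.629 -0.005]
scene ring_box_mid 0.21 [297.1 164. ] [ 0.441 -0.225]
scene weight_mid 0.58 [335.6 207.6] [0.526 0.001]
scene bowl_mid 0.9 [238.3 235.1] [ 0.794 -0.186]
scene ring_cone_mid 0.54 [336.1 277.8] [0.754 0.159]
scene ring_cone_mid 0.48 [301.4 177.2] [ 0.496 -0.162]
scene jar_mid 0.78 [465.7 262.7] [0.479 0.445]
scene stone_tray_mid 0.61 [237.1 160.2] [ 0.544 -0.422]
```

View pics/top0.png

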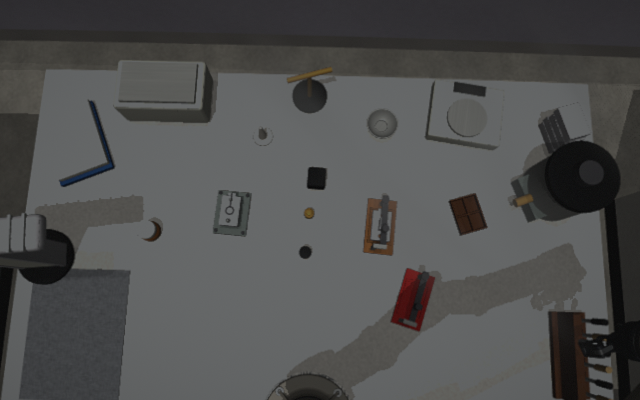

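View pics/scene0.png

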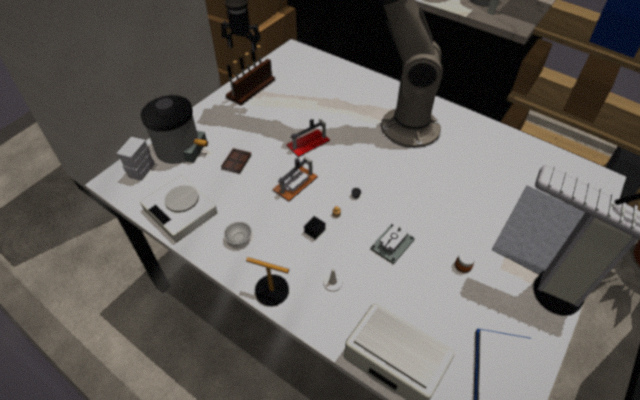

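Top view: the wooden tray is at px (380,226), the red decoy is at (413,298), and the lower half is at (230,213). I'll move the wrist camera over the tray.

```bash
cat >> h.py <<'E'
def plan(pos,yaw,o=None):
    o=o or r.get_obs(); R0=R.from_rotvec(o["orientation"]); Rt=R.from_euler("z",yaw)*R.from_euler("x",np.pi)
    d=R0.inv().apply(np.array(pos)-o["tcp_pos"])/.25; t=(R0.inv()*Rt).as_rotvec()/(np.pi/2)
    n=max(np.linalg.norm(d)*4,np.degrees(np.linalg.norm(t)*np.pi/2)/10.7)
    print("shift",np.round(d,4),"turn",np.round(t,4),"rows>=",round(n,1))
E
python3 - <<'E'
from h import *
plan([.47,-.19,.33],0.0)
E
```

```text
shift [ 1.4794 -1.3135 -0.3947] turn [ 0.000e+00 -1.000e-04  2.348e-01] rows>= 8.1
```

Call:
apply_moves([
  [0.15, -0.13, -0.1, 0, 0, 0],
  [0.3, -0.26, -0.2, 0, 0, 0],
  [0.45, -0.39, -0.3, 0, 0, 0],
  [0.6, -0.52, -0.395, 0, 0, 0],
  [0.74, -0.657, -0.395, 0, 0, 0],
])

```text
clock: 2.12
tcp_pos: [0.3583, -0.4089, 0.3325]
orientation: [3.085, 0.576, 0.004]
contact_force: [0.7, -0.3, -0.4]
grip_width: 0.085
gripper_force: 0.0
```

Call:
apply_moves([
  [0.18, -0.16, 0, 0, 0, 0.1],
  [0.36, -0.32, 0, 0, 0, 0.2],
  [0.55, -0.5, 0, 0, 0, 0.235],
  [0.74, -0.657, 0, 0, 0, 0.235],
  [0.74, -0.657, 0, 0, 0, 0.235],
])

```text
clock: 2.75
tcp_pos: [0.4723, -0.1844, 0.3304]
orientation: [-3.14, -0.014, -0.002]
contact_force: [-1.5, 0.1, 0.4]
grip_width: 0.0852
gripper_force: 0.0
```

```bash
python3 - <<'E'
from h import *
np.set_printoptions(precision=4,suppress=True)
o=r.get_obs(); print(o["tcp_pos"],o["orientation"],o["joints"])
f=r.grab_frame("wrist"); save(f,"w1.png"); print(f["eye"],f["attitude"])
Z=dict(upper_grip=.044,big_hole=.01,small_hole=.01,hasp_pivot=.065,hasp_knob=.089)
for n,z in Z.items():
    for q in r.landmark_of(f,n)[:3]: print(n,round(q["conf"],2),np.round(q["point"],1),atz(f,q["point"],z))
E
```

```text
[ 0.4723 -0.1844  0.3304] [-3.1402 -0.0143 -0.0024] [ 0.4719  0.1268 -0.2443  1.8071  0.0309  1.2104 -1.343 ]
[ 0.5467 -0.1833  0.4727] [-0.2333  0.2347 -1.549 ]
upper_grip 0.59 [320.4 133.1] [ 0.5082 -0.1806  0.044 ]
big_hole 0.6 [320.  148.9] [ 0.4838 -0.18    0.01  ]
small_hole 0.75 [322.1 110.6] [ 0.5347 -0.1825  0.01  ]
small_hole 0.65 [179.9 182.7] [0.4344 0.0192 0.01  ]
hasp_pivot 0.95 [401.  239.8] [ 0.3732 -0.2879  0.065 ]
hasp_pivot 0.74 [324.4 155.1] [ 0.4838 -0.1858  0.065 ]
hasp_pivot 0.59 [328.7  80.1] [ 0.5701 -0.1898  0.065 ]
hasp_knob 0.92 [322.  152.9] [ 0.49   -0.1829  0.089 ]
hasp_knob 0.77 [384.  302.1] [ 0.2942 -0.2664  0.089 ]
```

View pics/w1.png

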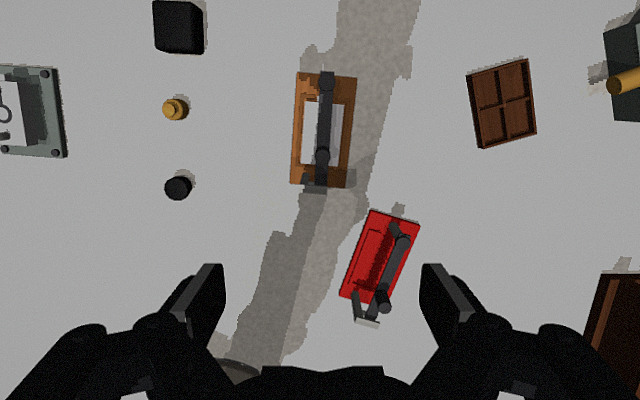

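The wooden tray's corners are at px (296,72), (357,77), (348,187), (290,183), with the hasp knob at (322,153). The red decoy is at (380,255). I'll measure the tray by colour.

```bash
cat >> h.py <<'E'
def tray(f,win=None):
    h=cv2.cvtColor(f["pixels"],cv2.COLOR_RGB2HSV); m=cv2.inRange(h,(8,110,60),(20,255,255))
    if win: k=np.zeros_like(m); x,y,w,hh=win; k[y:y+hh,x:x+w]=1; m*=k
    m=cv2.morphologyEx(m,cv2.MORPH_OPEN,np.ones((3,3),np.uint8))
    ys,xs=np.nonzero(m)
    P=np.array([atz(f,(x,y),.01)[:2] for x,y in zip(xs,ys)],np.float32)
    (c,s,a)=cv2.minAreaRect(P*1000); return c,s,a
E
python3 - <<'E'
from h import *
f=r.grab_frame("wrist"); print(tray(f,(270,60,110,140)))
g=r.grab_frame("top"); print(tray(g,(350,190,60,75)))
fs=r.grab_frame("scene")
for n in ["hasp_knob","hasp_pivot"]:
    L=[]
    for c,q in((f,(322,153)),):pass
    best=[min(r.landmark_of(x,n),key=lambda q:np.linalg.norm(np.array(q["point"])-p)) for x,p in((f,(322,153) if n=="hasp_knob" else (328,80)),(g,(386,229) if n=="hasp_knob" else (385,204)),(fs,(297,164) if n=="hasp_knob" else (283,182)))]
    print(n,tri([(x,b["point"]) for x,b in zip((f,g,fs),best)]))
E
```

```text
((506.14312744140625, -182.08621215820312), (78.44144439697266, 147.7755584716797), 85.32260131835938)
((505.8804016113281, -155.6950225830078), (25.35694694519043, 143.01780700683594), 87.76021575927734)
hasp_knob [ 0.4845632  -0.1829278   0.07154384]
hasp_pivot [ 0.57067185 -0.19214549  0.05537463]
```

```bash
python3 - <<'E'
from h import *
plan([.488,-.1806,.19],-.082)
E
```

```text
shift [ 0.0719 -0.0373  0.5602] turn [-0.     -0.      0.0519] rows>= 2.3
```

Call:
apply_moves([
  [0.03, -0.015, 0.23, 0, 0, 0.05],
  [0.06, -0.03, 0.45, 0, 0, 0.052],
  [0.072, -0.037, 0.56, 0, 0, 0.052],
  [0.072, -0.037, 0.56, 0, 0, 0.052],
], claw=0.5)

```text
clock: 4.0
tcp_pos: [0.4867, -0.18, 0.1881]
orientation: [-3.138, 0.128, 0.007]
contact_force: [-0.9, 0.3, 0.8]
grip_width: 0.0425
gripper_force: 0.0
```

```bash
python3 - <<'E'
from h import *
np.set_printoptions(precision=4,suppress=True)
f=r.grab_frame("wrist"); save(f,"w2.png"); o=r.get_obs();print(o["tcp_pos"],o["orientation"],o["grip_width"],f["eye"])
try: print(tray(f))
except Exception as e: print(e)
for n,z in dict(hasp_knob=.089,hasp_pivot=.065,upper_grip=.044,big_hole=.01,small_hole=.01).items():
    for q in r.landmark_of(f,n)[:2]: print(n,round(q["conf"],2),np.round(q["point"],1),atz(f,q["point"],z))
print(proj(f,[[.488,-.1806,.104],[.488,-.1806,.07]]))
E
```

```text
[ 0.4879 -0.1805  0.1899] [-3.1385  0.1284  0.002 ] 0.04275414761071719 [ 0.5617 -0.1856  0.3299]
((509.3795166015625, -220.15255737304688), (156.32366943359375, 512.1939086914062), 3.946357250213623)
hasp_knob 0.74 [326.6 197.7] [ 0.491  -0.1828  0.089 ]
hasp_knob 0.67 [428.1 393.8] [ 0.294  -0.2623  0.089 ]
hasp_pivot 0.89 [450.3 303. ] [ 0.3743 -0.2881  0.065 ]
hasp_pivot 0.61 [328.4  86.5] [ 0.5703 -0.1906  0.065 ]
upper_grip 0.77 [323.  166.5] [ 0.5061 -0.1814  0.044 ]
big_hole 0.79 [325.3 186.4] [ 0.4795 -0.1815  0.01  ]
small_hole 0.86 [320.8 128. ] [ 0.536  -0.1818  0.01  ]
[[324.0455 207.9923]
 [323.8846 194.8692]]
```

View pics/w2.png

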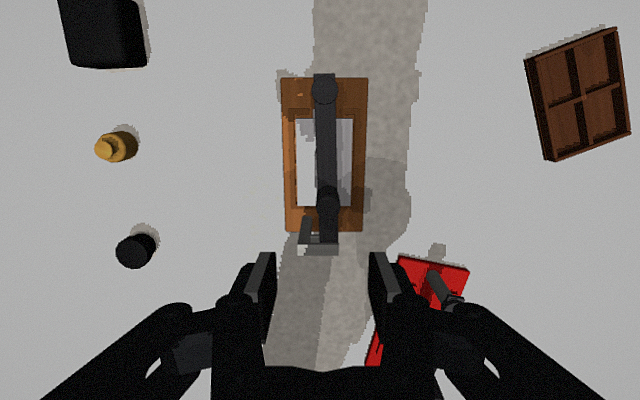

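Call:
apply_moves([
  [0.008, 0.006, 0.2, 0, 0, 0.002],
  [0.008, 0.006, 0.4, 0, 0, 0.002],
  [0.008, 0.006, 0.448, 0, 0, 0.002],
  [0.008, 0.006, 0.448, 0, 0, 0.002],
])

```text
clock: 4.8
tcp_pos: [0.4903, -0.1824, 0.0787]
orientation: [3.139, -0.134, 0.0]
contact_force: [0.3, -0.5, 0.1]
grip_width: 0.0427
gripper_force: 0.0
```

Call:
apply_moves([
  [0, 0, 0, 0, 0, 0],
  [0, 0, 0, 0, 0, 0],
  [0, 0, 0, 0, 0, 0],
], claw=0.3, newtons=20)

```text
clock: 5.18
tcp_pos: [0.4905, -0.1825, 0.079]
orientation: [3.138, -0.134, 0.003]
contact_force: [-0.4, 1.0, 0.4]
grip_width: 0.0259
gripper_force: 0.0
```

Call:
apply_moves([
  [0.004, 0.052, 0, 0, 0, -0.103],
  [0.017, 0.102, 0, 0, 0, -0.206],
  [0.037, 0.15, 0, 0, 0, -0.309],
  [0.065, 0.193, 0, 0, 0, -0.412],
  [0.099, 0.232, 0, 0, 0, -0.516],
])

```text
clock: 5.8
tcp_pos: [0.5098, -0.2425, 0.0784]
orientation: [2.934, 1.122, 0.0]
contact_force: [0.9, 0.8, 0.0]
grip_width: 0.0257
gripper_force: 0.3
```

Call:
apply_moves([
  [0.004, 0.052, 0, 0, 0, -0.103],
  [0.017, 0.102, 0, 0, 0, -0.206],
  [0.037, 0.15, 0, 0, 0, -0.309],
  [0.065, 0.193, 0, 0, 0, -0.412],
  [0.099, 0.232, 0, 0, 0, -0.516],
])

```text
clock: 6.42
tcp_pos: [0.5667, -0.2697, 0.0783]
orientation: [-2.255, -2.187, 0.001]
contact_force: [-1.5, 0.2, 0.2]
grip_width: 0.0257
gripper_force: 0.3
```

Call:
apply_moves([
  [0, 0, 0, 0, 0, 0],
  [0, 0, 0, 0, 0, 0],
  [0, 0, 0, 0, 0, 0],
])

```text
clock: 6.8
tcp_pos: [0.5661, -0.2691, 0.0781]
orientation: [-2.262, -2.18, 0.001]
contact_force: [-0.2, 0.6, -1.4]
grip_width: 0.0255
gripper_force: 0.0
```

Call:
apply_moves([
  [0, 0, 0, 0, 0, 0],
  [0, 0, 0, 0, 0, 0],
  [0, 0, -0.2, 0, 0, 0],
  [0, 0, -0.4, 0, 0, 0],
  [0, 0, -0.48, 0, 0, 0],
], claw=0.5)

```text
clock: 7.42
tcp_pos: [0.5681, -0.2693, 0.2014]
orientation: [2.257, 2.179, 0.003]
contact_force: [0.6, 0.4, -0.3]
grip_width: 0.0428
gripper_force: 0.0
```

```bash
python3 - <<'E'
from h import *
plan([.45,-.181,.20],-.085)
E
```

```text
shift [ 0.3363 -0.4846  0.0029] turn [ 0.003  -0.0014  1.0318] rows>= 8.7
```

Call:
apply_moves([
  [0.07, -0.1, 0, 0, 0, 0.1],
  [0.14, -0.2, 0, 0, 0, 0.2],
  [0.2, -0.3, 0, 0, 0, 0.3],
  [0.27, -0.4, 0, 0, 0, 0.41],
  [0.336, -0.485, 0, 0, 0, 0.516],
])

```text
clock: 8.05
tcp_pos: [0.4468, -0.1803, 0.1974]
orientation: [-2.94, -1.105, 0.002]
contact_force: [0.1, -0.0, 0.3]
grip_width: 0.0429
gripper_force: 0.0
```

Call:
apply_moves([
  [0, 0, 0, 0, 0, 0.1],
  [0, 0, 0, 0, 0, 0.2],
  [0, 0, 0, 0, 0, 0.31],
  [0, 0, 0, 0, 0, 0.41],
  [0, 0, 0, 0, 0, 0.516],
], claw=1)

```text
clock: 8.68
tcp_pos: [0.4478, -0.1808, 0.1974]
orientation: [-3.138, 0.143, 0.002]
contact_force: [-0.2, 0.2, -0.5]
grip_width: 0.0854
gripper_force: 0.0
```

Call:
apply_moves([
  [0, 0, 0, 0, 0, 0],
  [0, 0, 0, 0, 0, 0],
])

```text
clock: 8.93
tcp_pos: [0.4482, -0.1808, 0.1978]
orientation: [-3.139, 0.129, 0.001]
contact_force: [0.1, -0.1, -0.1]
grip_width: 0.0854
gripper_force: 0.0
```

```bash
python3 - <<'E'
from h import *
np.set_printoptions(precision=4,suppress=True)
f=r.grab_frame("wrist"); save(f,"w3.png"); o=r.get_obs();print(o["tcp_pos"],o["orientation"],f["eye"])
for n,z in dict(hasp_knob=.089,hasp_pivot=.065,upper_grip=.044,big_hole=.01,small_hole=.01).items():
    for q in r.landmark_of(f,n)[:2]: print(n,round(q["conf"],2),np.round(q["point"],1),atz(f,q["point"],z))
c=np.array([.5065,-.182]);a=-.083;u=np.array([np.cos(a),np.sin(a)]);v=np.array([-u[1],u[0]])
print("rib top corners",proj(f,[[*(c+sx*.015*u+sy*.008*v),.06] for sx,sy in((1,1),(1,-1),(-1,-1),(-1,1))]))
print("plate top corners",proj(f,[[*(c+sx*.04*u+sy*.025*v),.028] for sx,sy in((1,1),(1,-1),(-1,-1),(-1,1))]))
save(f,"w3c.png",(220,30,200,240),2.5)
E
```

```text
[ 0.4482 -0.1809  0.1978] [-3.1388  0.1298  0.0007] [ 0.5225 -0.1864  0.3398]
hasp_knob 0.73 [436.4  28.3] [ 0.5636 -0.2677  0.089 ]
hasp_knob 0.73 [427.7 355.4] [ 0.2919 -0.2647  0.089 ]
hasp_pivot 0.76 [448.5 261.1] [ 0.3741 -0.2894  0.065 ]
hasp_pivot 0.61 [322.4  35.2] [ 0.5693 -0.1903  0.065 ]
upper_grip 0.94 [317.9 120.2] [ 0.5066 -0.1813  0.044 ]
big_hole 0.58 [320.3 147.7] [ 0.4785 -0.1808  0.01  ]
small_hole 0.82 [318.4  88.9] [ 0.5332 -0.1836  0.01  ]
rib top corners [[308.5394 102.2004]
 [328.5354 102.2119]
 [328.3107 140.0334]
 [308.9219 140.0194]]
plate top corners [[290.186   72.2442]
 [347.568   72.272 ]
 [345.689  163.117 ]
 [292.3851 163.0735]]
```

View pics/w3c.png

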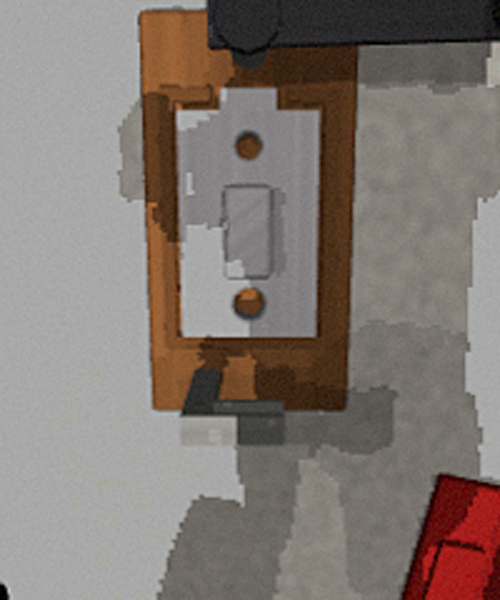

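Hasp is open, with its strip along the crop's top edge. The upper half's rib is at crop (248,231) and the big hole at (249,303). The prediction matches to about 1 mm, so next I grasp the rib.

```bash
python3 - <<'E'
from h import *
plan([.5058,-.1823,.032],-.084)
E
```

```text
shift [ 0.2294 -0.0142  0.664 ] turn [-0.      0.     -0.0004] rows>= 2.8
```

Call:
apply_moves([
  [0.115, -0.007, 0.1, 0, 0, 0],
  [0.229, -0.014, 0.25, 0, 0, 0],
  [0.229, -0.014, 0.45, 0, 0, 0],
  [0.229, -0.014, 0.6, 0, 0, 0],
  [0.229, -0.014, 0.664, 0, 0, 0],
])

```text
clock: 9.85
tcp_pos: [0.5045, -0.182, 0.03]
orientation: [-3.138, 0.133, 0.005]
contact_force: [-1.0, -0.4, 0.5]
grip_width: 0.0853
gripper_force: 0.0
```

Call:
apply_moves([
  [0, 0, 0, 0, 0, 0],
  [0, 0, 0, 0, 0, 0],
])

```text
clock: 10.1
tcp_pos: [0.5069, -0.1827, 0.0335]
orientation: [3.138, -0.134, 0.004]
contact_force: [-0.3, 0.2, 0.4]
grip_width: 0.0854
gripper_force: 0.0
```

Call:
apply_moves([
  [0, 0, 0, 0, 0, 0],
  [0, 0, 0, 0, 0, 0],
  [0, 0, 0, 0, 0, 0],
  [0, 0, 0, 0, 0, 0],
  [0, 0, 0, 0, 0, 0],
], claw=0, newtons=60)

```text
clock: 10.72
tcp_pos: [0.5059, -0.1824, 0.0323]
orientation: [3.139, -0.134, 0.0]
contact_force: [-2.1, -1.1, 4.4]
grip_width: 0.0149
gripper_force: 59.1
```

Call:
apply_moves([
  [0, 0, -0.06, 0, 0, 0],
  [0, 0, -0.2, 0, 0, 0],
  [0, 0, -0.44, 0, 0, 0],
  [0, 0, -0.68, 0, 0, 0],
  [0, 0, -0.68, 0, 0, 0],
])

```text
clock: 11.35
tcp_pos: [0.5088, -0.1828, 0.2076]
orientation: [3.136, -0.134, 0.015]
contact_force: [0.4, -0.2, -3.9]
grip_width: 0.0153
gripper_force: 59.1
```

```bash
python3 - <<'E'
from h import *
o=r.get_obs(); print(o["contact_force"],o["grip_width"]); plan([.45,.215,.20],0.0)
E
```

```text
[ 0.44195571 -0.19020777 -3.85210989] 0.015291165504584078
shift [-0.37   -1.5655  0.0229] turn [ 0.0018 -0.0061 -0.0542] rows>= 6.4
```

Call:
apply_moves([
  [-0.06, -0.18, 0, 0, 0, 0],
  [-0.12, -0.38, 0, 0, 0, 0],
  [-0.17, -0.58, 0, 0, 0, 0],
  [-0.22, -0.78, 0, 0, 0, 0],
  [-0.22, -0.88, 0, 0, 0, 0],
])

```text
clock: 11.98
tcp_pos: [0.4674, 0.0443, 0.2011]
orientation: [3.139, -0.127, -0.004]
contact_force: [0.6, -0.7, -2.4]
grip_width: 0.015
gripper_force: 59.2
```

Call:
apply_moves([
  [-0.05, -0.2, 0, 0, 0, -0.02],
  [-0.1, -0.4, 0, 0, 0, -0.054],
  [-0.15, -0.6, 0, 0, 0, -0.054],
  [-0.15, -0.685, 0, 0, 0, -0.054],
  [-0.15, -0.685, 0, 0, 0, -0.054],
])

```text
clock: 12.6
tcp_pos: [0.4455, 0.2169, 0.2011]
orientation: [-3.141, -0.006, 0.003]
contact_force: [0.8, -0.1, -3.2]
grip_width: 0.0148
gripper_force: 59.2
```

Call:
apply_moves([
  [0, 0, 0, 0, 0, 0],
  [0, 0, 0, 0, 0, 0],
])

```text
clock: 12.85
tcp_pos: [0.4468, 0.2138, 0.2016]
orientation: [3.141, -0.004, -0.001]
contact_force: [-1.1, -0.5, -3.1]
grip_width: 0.0149
gripper_force: 59.2
```

```bash
python3 - <<'E'
from h import *
np.set_printoptions(precision=4,suppress=True)
f=r.grab_frame("wrist"); save(f,"w4.png"); o=r.get_obs();print(o["tcp_pos"],o["orientation"],f["eye"])
for n,z in dict(big_dowel=.046,small_dowel=.046,upper_grip=.2115,big_hole=.178,small_hole=.178).items():
    for q in r.landmark_of(f,n)[:2]: print(n,round(q["conf"],2),np.round(q["point"],1),atz(f,q["point"],z))
E
```

```text
[0.4469 0.214  0.2018] [ 3.1407 -0.0035 -0.0007] [0.5215 0.2144 0.3437]
big_dowel 0.84 [310.4 121.2] [0.5043 0.2244 0.046 ]
small_dowel 0.76 [311.3  53.6] [0.5585 0.223  0.046 ]
upper_grip 0.94 [318.9 279.1] [0.4457 0.216  0.2115]
small_hole 0.62 [322.  196.5] [0.4742 0.2145 0.178 ]
```

View pics/w4.png

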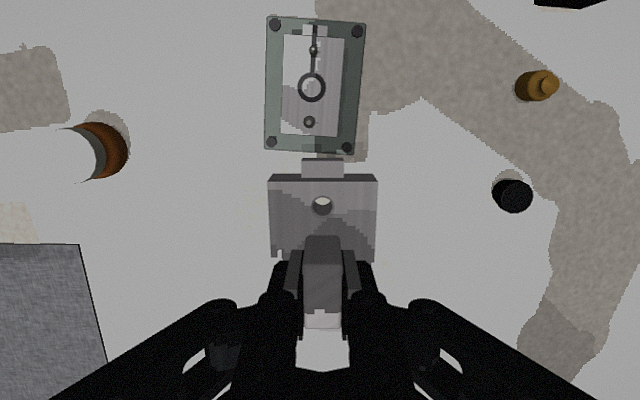

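The lower half is at px (312,85): big dowel at (309,122), small one at (313,50), spout at the top. The held upper half is below it with its small hole at (322,205). I'll go lower for a better measurement.

Call:
apply_moves([
  [-0.008, -0.02, 0.16, 0, 0, 0],
  [-0.016, -0.036, 0.3, 0, 0, 0],
  [-0.016, -0.036, 0.327, 0, 0, 0],
  [-0.016, -0.036, 0.327, 0, 0, 0],
  [-0.016, -0.036, 0.327, 0, 0, 0],
])

```text
clock: 13.78
tcp_pos: [0.4439, 0.2248, 0.1217]
orientation: [-3.141, 0.001, -0.004]
contact_force: [0.1, 0.0, -2.6]
grip_width: 0.0152
gripper_force: 59.0
```

```bash
python3 - <<'E'
from h import *
np.set_printoptions(precision=4,suppress=True)
f=r.grab_frame("wrist"); o=r.get_obs();t=o["tcp_pos"];print(t,o["orientation"],f["eye"])
save(f,"w5.png",(230,0,180,270),2.2)
zb=t[2]-.022
for n,z in dict(big_dowel=.046,small_dowel=.046,upper_grip=zb+.034,big_hole=zb,small_hole=zb).items():
    for q in r.landmark_of(f,n)[:2]: print(n,round(q["conf"],2),np.round(q["point"],1),atz(f,q["point"],z))
c=t[:2];
print("pred small hole top/bottom, spout tip top, plate front top corners",proj(f,[[c[0]+.028,c[1],zb+.018],[c[0]+.028,c[1],zb],[c[0]+.048,c[1],zb+.018],[c[0]+.04,c[1]+.025,zb+.018],[c[0]+.04,c[1]-.025,zb+.018]]))
E
```

```text
[0.4439 0.2248 0.1217] [-3.1406  0.0012 -0.0037] [0.5182 0.2253 0.264 ]
small_dowel 0.89 [332.   30.4] [0.5587 0.2197 0.046 ]
upper_grip 0.61 [319.9 278.8] [0.4441 0.2265 0.1337]
small_hole 0.82 [323.  196.6] [0.4718 0.2251 0.0997]
pred small hole top/bottom, spout tip top, plate front top corners [[323.7733 207.0571]
 [323.6614 196.3875]
 [323.7933 163.7234]
 [267.9137 181.5102]
 [379.6855 181.4426]]
```

View pics/w5.png

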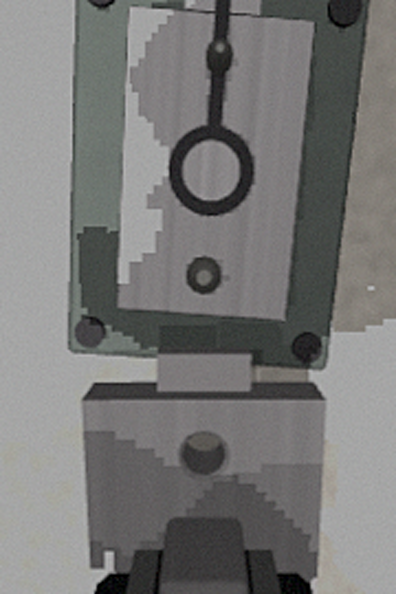

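```bash
python3 - <<'E'
from h import *
np.set_printoptions(precision=4,suppress=True)
f=r.grab_frame("wrist"); t=r.get_obs()["tcp_pos"]
C=lambda x,y:(x/2.2+230-.27,y/2.2-.27)
co=np.array([atz(f,C(*p),.046)[:2] for p in((117,308),(285,321),(314,20),(130,7))])
bl,br,tr,tl=co; print(co); print("sizes",np.linalg.norm(tl-bl),np.linalg.norm(tr-br),np.linalg.norm(br-bl),np.linalg.norm(tr-tl))
mid=co.mean(0); e=(tl+tr-bl-br); a=np.arctan2(e[1],e[0]); e2=bl+tl-br-tr; print("mid",mid,"yaw",a,np.arctan2(e2[1],e2[0])-np.pi/2)
u=np.array([np.cos(a),np.sin(a)]); print("expected dowels",mid-.028*u,mid+.028*u)
print("dowel tops px pred",(proj(f,[[*(mid-.028*u),.062],[*(mid+.028*u),.062]])-[229.73,-.27])*2.2)
print("dowels from tops",atz(f,C(204,275),.061)[:2],atz(f,C(219,51),.061)[:2])
zb=t[2]-.022
print("held hole", atz(f,C(204,453),zb+.018)[:2]-t[:2], "corners",atz(f,C(83,398),zb+.018)[:2]-t[:2],atz(f,C(325,398),zb+.018)[:2]-t[:2])
E
```

```text
[[0.4939 0.2502]
 [0.4901 0.2013]
 [0.5691 0.1959]
 [0.5722 0.2443]]
sizes 0.07859271737238979 0.07924828118434289 0.049116252380739724 0.04847550581928961
mid [0.5313 0.2229] yaw -0.07151494304965923 -0.07075548382937713
expected dowels [0.5034 0.2249] [0.5592 0.2209]
dowel tops px pred [[203.9984 278.3704]
 [220.153   47.1086]]
dowels from tops [0.5042 0.2249] [0.5586 0.2212]
held hole [0.0287 0.0006] corners [0.0404 0.0252] [ 0.0404 -0.024 ]
```

```bash
python3 - <<'E'
from h import *
plan([.5309,.2223,.0920],-.071)
E
```

```text
shift [0.3513 0.008  0.1147] turn [-0.0001 -0.0003  0.0448] rows>= 1.5
```

Call:
apply_moves([
  [0.12, 0.003, 0, 0, 0, 0.02],
  [0.24, 0.006, 0, 0, 0, 0.045],
  [0.351, 0.008, 0.05, 0, 0, 0.045],
  [0.351, 0.008, 0.115, 0, 0, 0.045],
  [0.351, 0.008, 0.115, 0, 0, 0.045],
])

```text
clock: 14.75
tcp_pos: [0.5288, 0.2218, 0.0899]
orientation: [3.138, -0.111, -0.006]
contact_force: [-0.9, -0.6, -2.8]
grip_width: 0.0155
gripper_force: 59.2
```

Call:
apply_moves([
  [0, 0, 0, 0, 0, 0],
  [0, 0, 0, 0, 0, 0],
  [0, 0, 0, 0, 0, 0],
])

```text
clock: 15.12
tcp_pos: [0.5307, 0.2226, 0.0921]
orientation: [-3.139, 0.111, -0.001]
contact_force: [0.7, -0.7, -3.1]
grip_width: 0.0151
gripper_force: 59.2
```

```bash
python3 - <<'E'
from h import *
np.set_printoptions(precision=4,suppress=True)
o=r.get_obs();print(o["tcp_pos"],o["orientation"],o["contact_force"],o["moment"])
f=r.grab_frame("wrist")
t=o["tcp_pos"];a=-.071;u=np.array([np.cos(a),np.sin(a)]);m=np.array([.5313,.2229])
save(f,"w6.png",(230,90,180,190),3)
P=lambda x,z:[*(m+x*u),z]
print("crop px: dowel small top, big top, hole small top",(proj(f,[P(.028,.062),P(-.028,.062),P(.028,t[2]-.0043)])-[230,90])*3)
plan([.5309,.2223,.0760],-.071)
E
```

```text
[0.5307 0.2226 0.0921] [-3.1394  0.111  -0.0013] [ 0.7332 -0.6945 -3.1182] [-0.0498 -0.0001 -0.036 ]
crop px: dowel small top, big top, hole small top [[278.0329 302.6927]
 [277.8713 582.3503]
 [278.1781 346.2428]]
shift [0.0008 0.0006 0.0641] turn [-0.0001 -0.0005  0.0001] rows>= 0.3
```

View pics/w6.png

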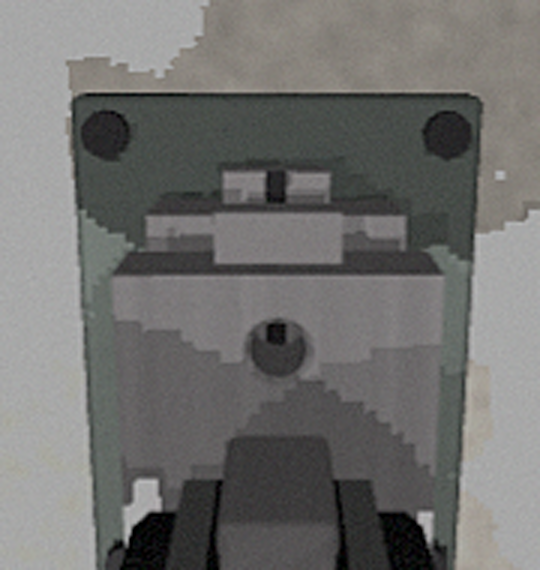

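The held plate (centre column 278) lines up with the block's spout (276) and has matching yaw. Lowering now.

Call:
apply_moves([
  [0, 0, 0.015, 0, 0, 0],
  [0, 0, 0.03, 0, 0, 0],
  [0, 0, 0.045, 0, 0, 0],
  [0, 0, 0.045, 0, 0, 0],
])

```text
clock: 15.68
tcp_pos: [0.5307, 0.2224, 0.08]
orientation: [-3.14, 0.112, 0.0]
contact_force: [0.7, -0.2, -3.2]
grip_width: 0.0151
gripper_force: 59.3
```

Call:
apply_moves([
  [0, 0, 0.01, 0, 0, 0],
  [0, 0, 0.02, 0, 0, 0],
  [0, 0, 0.03, 0, 0, 0],
  [0, 0, 0.03, 0, 0, 0],
])

```text
clock: 16.18
tcp_pos: [0.5314, 0.2226, 0.0729]
orientation: [-3.139, 0.112, -0.002]
contact_force: [4.3, 2.2, -4.8]
grip_width: 0.0147
gripper_force: 59.0
```

Call:
apply_moves([
  [0, 0, 0.007, 0, 0, 0],
  [0, 0, 0.014, 0, 0, 0],
  [0, 0, 0.021, 0, 0, 0],
  [0, 0, 0.021, 0, 0, 0],
  [0, 0, 0.021, 0, 0, 0],
])

```text
clock: 16.8
tcp_pos: [0.5315, 0.2227, 0.0681]
orientation: [-3.139, 0.112, -0.002]
contact_force: [5.8, 1.1, 2.0]
grip_width: 0.0152
gripper_force: 59.9
```

Call:
apply_moves([
  [0, 0, 0.007, 0, 0, 0],
  [0, 0, 0.014, 0, 0, 0],
  [0, 0, 0.021, 0, 0, 0],
  [0, 0, 0.028, 0, 0, 0],
  [0, 0, 0.028, 0, 0, 0],
])

```text
clock: 17.42
tcp_pos: [0.5315, 0.2227, 0.0616]
orientation: [-3.139, 0.112, -0.003]
contact_force: [4.0, -0.1, 9.5]
grip_width: 0.015
gripper_force: 61.1
```

Call:
apply_moves([
  [0, 0, 0.005, 0, 0, 0],
  [0, 0, 0.008, 0, 0, 0],
  [0, 0, 0.008, 0, 0, 0],
  [0, 0, 0.008, 0, 0, 0],
  [0, 0, 0.008, 0, 0, 0],
])

```text
clock: 18.05
tcp_pos: [0.5315, 0.2227, 0.0599]
orientation: [-3.139, 0.112, -0.003]
contact_force: [3.6, -0.4, 11.4]
grip_width: 0.0147
gripper_force: 61.4
```

```bash
python3 - <<'E'
from h import *
np.set_printoptions(precision=4,suppress=True)
f=r.grab_frame("wrist"); save(f,"w7.png",(230,90,180,190),3)
o=r.get_obs();print(o["tcp_pos"],o["contact_force"],o["moment"])
g=r.grab_frame("top")
for n,z in dict(hasp_knob=.089,hasp_pivot=.065).items():
    for q in r.landmark_of(g,n)[:3]: print(n,round(q["conf"],2),atz(g,q["point"],z))
E
```

```text
[0.5315 0.2226 0.0599] [ 3.2334 -0.6379 11.4598] [-0.0152 -0.521   0.0019]
hasp_knob 0.62 [ 0.5608 -0.2707  0.089 ]
hasp_knob 0.57 [ 0.2941 -0.2653  0.089 ]
hasp_pivot 0.97 [ 0.5584 -0.1926  0.065 ]
hasp_pivot 0.96 [ 0.3778 -0.2887  0.065 ]
```

View pics/w7.png

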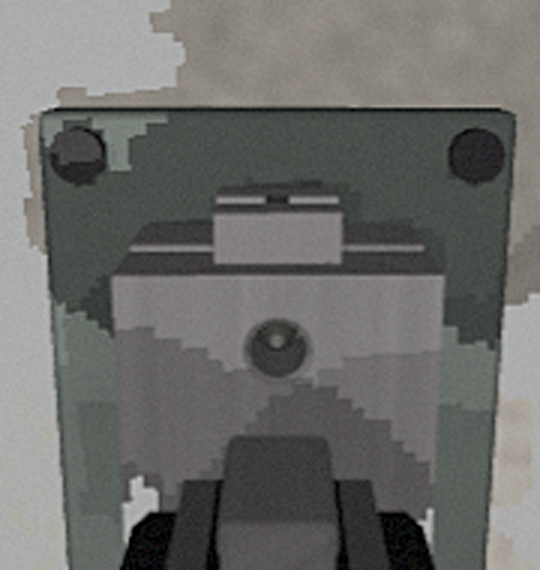

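The small dowel shows in its hole at crop (277,340), and the upper half sits on the lower one about 1 mm back. Force and height agree with flush faces pressed about 8 mm down, and the hasp is still open. Handing in.

```bash
python3 -c "
from bench import r
print(r.hand_in())"
```

```text
the job is handed in; nothing more can be done
None
```

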